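# Hold the main fuse in the lantern's beam to read its link

## Task

The flat's power is off and the old fuse board lies on the shelf: slide the lantern's switch fully on, then pull the main fuse, the largest of the three porcelain carriers, straight up out of its base and hold it up in the lantern's beam so that the link inside can be seen. Hold it fin up, leaning with the tilt of the lantern's head so that it is square to the glass, with the middle of its open side facing the middle of the glass about 100 mm away; finish while still holding it there, still and touching nothing else. Leave the two small fuses seated, do not shove or tip the lantern, and leave the other things on the shelf where they lie.

Things in the scene. Friction and masses are not known exactly. Their poses are not given: they have to be found in the camera images.
- lantern_switch (a joint): the lantern's thumb switch, m: 0 off (as it starts), 0.014 fully on. It slides towards the lens side (along -x of lens), takes about 1.5 N and stays where it is left. Pushing or pinching it both work
- switch_grip (a point): centre of the switch's thumb piece, a grey block 16 (x, the way it slides) x 12 (y) x 10 mm high on the flat top (84 mm wide) of the lantern's head, about 190 mm above the shelf. Point 5 mm above the block's foot, which is 1 mm above the head's top. Axes those of lens, tilting with the head: on is along -x
- lens (a point): middle of the lantern's round front glass (66 mm across, in an 82 mm bezel). Axes: -x is the beam, straight out of the glass; y across; z up, square to the beam. The head, a grey box 100 x 84 x 84 mm, is swivelled nose-down by 0.05 to 0.3 rad in its stand, stiffly (0.9 N m). Its pivot is 60 mm behind the glass, 140 mm above the shelf
- lantern: the lantern's stand: black foot 130 x 124 x 8 mm with two steel uprights 158 mm high, one each side of the head. Origin at the centre of the foot's underside; -x is the lens side, towards the robot; z up. Loose, whole lantern about 0.9 kg
- main_fuse_grip (a point): middle of the grip fin of the largest of three white porcelain fuse carriers in a row: fin 50 (x) x 13 (y) x 30 mm high (z) on a body 84 x 34 x 30 mm. Point 15 mm above the body's shoulders, 93 mm above the shelf when seated. About 160 g; two blades reach 20 mm below the body into sprung jaws: it comes free after 20 mm straight up, at a pull of 5 to 8 N
- main_fuse_window (a point): middle of the main fuse's open side, a 54 x 18 mm opening in one long side showing the cartridge link. Point on that face, 17 mm along +y and 30 mm below the middle of the fin. Carrier axes: y straight out of the open side, x along the carrier, z up out of the fin. All carriers on the board show the open side to the edge with the brass bar
- main_base_seat (a point): centre of the top of the main fuse's porcelain base, 108 x 44 x 32 mm, on which the carrier's body sits; 48 mm above the shelf. Axes as for the seated carrier
- small_fuse_a_grip (a point): the grip fin of a small white porcelain fuse carrier, seated in its own base on the fuse board and to be left there. Body 58 x 26 x 24 mm, fin 34 x 10 x 24 mm on top; point: the middle of the fin, 36 mm above the top of its base (84 mm above the shelf). Axes as for the main fuse
- small_fuse_b_grip (a point): the grip fin of a small white porcelain fuse carrier, seated in its own base on the fuse board and to be left there. Body 58 x 26 x 24 mm, fin 34 x 10 x 24 mm on top; point: the middle of the fin, 36 mm above the top of its base (84 mm above the shelf). Axes as for the main fuse
- fuse_board: plywood board 150 mm (x) x 270 mm (y) x 16 mm lying flat on the shelf, fixed; origin under its centre. Three fuse bases stand across it 72 mm apart (y = -80, -8, 64 mm), the main one in any of the three places; a brass terminal bar lies along its +y edge
- door_key: chrome door key, 58 mm long, 4 mm thick, lying loose; leave it
- pliers: pliers with green silicone grips, 160 mm long, lying 17 mm high; leave them
- socket_cover: white plastic socket cover, 86 x 86 x 9 mm, lying flat; leave it
- screwdriver: screwdriver, 190 mm long, black handle 26 mm thick, lying; leave it
- tape_roll: roll of black insulating tape, 70 mm across, 19 mm high; leave it
- screw_jar: small glass jar with a steel cap, 60 mm across, 85 mm high; leave it
- d_cell: large round battery cell standing on end, 33 mm across, 61 mm high; leave it
Not all that is in view belongs to the job. Of the things shaped like the pliers, the green one is meant.

How it is judged:
By the outcome, as a careful person would: the job done as asked, in the order asked, and still so for the second after the job is handed in, while the arm keeps its last pose, push and grip.
It also fails if it takes over 51 s, if anything falls off the work surface, if the arm or the gripper's body presses on something with over 40 N, if the wrist force passes 120 N, or if a joint passes its speed limit or range.

## Robot

A 7-joint arm with a two-finger parallel gripper is mounted at the origin on the work surface. World frame = base frame: x ahead of the robot, y to its left, z up, the work surface at z = 0. Lengths are in m, angles in rad, forces in N, time in s.
With the tool pointing down it reaches from about 0.4 to 0.875 m from the base axis. Payload 19.3 kg.
Tool frame: the origin (TCP) lies between the finger pads; the fingertips stand 17 mm ahead of it and the grasp point (between the pads) lies 2 mm behind it (bot.finger_overhang is the distance from the TCP to the fingertips, in m); z points along the fingers, y is the line along which they close (so a half turn about z gives the same grasp; the last joint's range is limited). The gripper opens to 85 mm and grips with 20 to 120 N. Pads are 22 mm wide; open, the fingers measure 114 mm over their backs; the gripper's body (76 mm by 85 mm) begins 54 mm behind the grasp point. The pads swing forward as they close: fully open they stand 13 mm farther back than shut.
Start: joints at [-1.236, 0.521, -0.036, 1.599, 0.021, 1.021, -0.113], TCP at [0.246, 0.574, 0.248] pointing down, gripper open.
Joint ranges: [-2.91, 2.91], [-0.3, 2.13], [-1.5, 1.42], [0.17, 2.43], [-1.26, 4.41], [0.16, 1.93], [-2.52, 2.52]. Speed limits (rad/s): [1.89, 1.89, 2.39, 2.39, 3.01, 3.01, 3.01].

## Interface

Orientations are given as [roll, pitch, yaw] about the fixed x, y, z axes, in that order (R = Rz(yaw) Ry(pitch) Rx(roll)).
In Python, from workcell import observe, grab_frame, bot gives the robot as it stands.
- The arm moves only by the shell command python3 -m crank 'ROWS' [FORCE]. ROWS is a JSON object of lists of equal length, an entry for each row: "linear": the shift along the world's x, y, z each as a share of 0.25 m, from -1 to 1, a list of three; "delta_rot": the turn, a rotation vector about the world's x, y, z each as a share of 30 degrees, from -1 to 1, a list of three; "fingers": the opening, from -1 (shut) to 1 (fully open). In form: {"linear": [[dx, dy, dz], ...], "delta_rot": [[rx, ry, rz], ...], "fingers": [fingers, ...]}. A call has 1 to 5 rows; each row is the pose to reach, as a shift and turn from the pose commanded when the call began; what a row does not reach only later rows make up. A row lasts 1/10 s, in which the tool goes at most 50 mm and 8.59 degrees, less where a joint would pass 70% of its speed; a pose out of reach is approached as far as the arm can. A call with a number of a shift or a turn outside -1 to 1 is refused whole. A call with a gripper value outside its range is refused whole. The fingers move at their own pace and stop on an object; FORCE is the grip in N (left out, the last holds). Time passes only in rows, so rows that repeat a pose let the fingers close. It gives the time, the measured TCP pose, the force, the opening and the grip force at its end, in the units of the state.
- observe(): the state, without advancing time (a new reading comes with each control period).
- grab_frame(name): name is "scene" or "top" or "wrist"; returns a dict with "image" (480x640x3 uint8, red, green, blue), "mtx" (3x3 intrinsics, pixels), "k1" (the pictures are not rectified: a ray, as slopes to the right and down, at radius r is drawn at 1 + k1 r^2 times it, then the intrinsics apply), "xyz" and "orientation" of the camera in the world. Camera axes: x right, y down, z forward; pixel columns grow to the right and rows downward; lengths in m; the calibration is good to about 2 mm. A picture is of the moment at which its call begins. There is no depth.
- bot.job_done(): hands the job in; it is judged then, once.
The state is a dict: "clock": time; "qpos": joint angles; "qd": joint speeds; "joint_efforts": joint torques, N m; "position": TCP position; "tool_rot": TCP orientation; "force": force on the tool from outside, world axes, zero at the start; "moment": the same for the moment, N m; "grip_width": finger opening in m; "finger_force": force on a finger pad.
Only numpy, scipy, OpenCV 4.12 (cv2) and the standard library are available. Lean on these libraries where they do the work, as an engineer would, in place of code of your own. Each camera call takes 0.05 s, during which the arm holds its last target. There are 200 camera calls.

## Working session

There is one attempt and no reset: what is moved stays moved. The work goes in short steps, Python scripts to look and compute and a shell command to move; the robot and the scene stay as the last step left them, time stands still between calls to the robot, and variables do not carry over. Pictures are saved under pics/ and viewed, at most 10 in all, crops included, and the job is handed in when it is done.

```bash
mkdir -p pics
python3 - <<'E'
from workcell import observe, grab_frame, bot
import cv2, json
for n in ("scene","top"):
    f=grab_frame(n); cv2.imwrite(f"pics/{n}0.png",f["image"][:,:,::-1])
    print(n,f["mtx"],f["k1"],f["xyz"],f["orientation"])
s=observe(); print(s)
E
```

```text
scene [[623.18706998   0.         315.57999999]
 [  0.         623.18706998 226.95273686]
 [  0.           0.           1.        ]] -0.21749368603254007 [0.86917141 0.77525096 1.32187604] [-2.49889793  0.00278893  2.66513641]
top [[574.06018459   0.         322.45986376]
 [  0.         574.06018459 240.65076191]
 [  0.           0.           1.        ]] -0.07333891279559761 [ 0.33132289 -0.01455     1.76847051] [-3.06311058  0.00894283 -1.55957773]
{'clock': 0.1, 'qpos': array([-1.23619233,  0.52198175, -0.03631014,  1.59994952,  0.02119863,
        1.02111237, -0.11277313]), 'qd': array([-0.00102051, -0.00073929, -0.00017371, -0.00282595, -0.00048519,
        0.00066021,  0.00136021]), 'joint_efforts': array([ 2.76131977e-03, -9.28483844e+01,  1.98364802e+00, -3.70533943e+01,
        1.81055046e-02,  5.45087736e-03, -1.63199809e-05]), 'position': array([0.24607386, 0.57420226, 0.24776697]), 'tool_rot': array([-3.14052977e+00,  8.25936163e-05,  2.73678885e+00]), 'force': array([ 0.22753948,  0.9072286 , -0.5784735 ]), 'moment': array([ 0.0854383 ,  0.02848002, -0.00616575]), 'finger_force': 0.0, 'grip_width': 0.08531838734012047}
```

View pics/scene0.png

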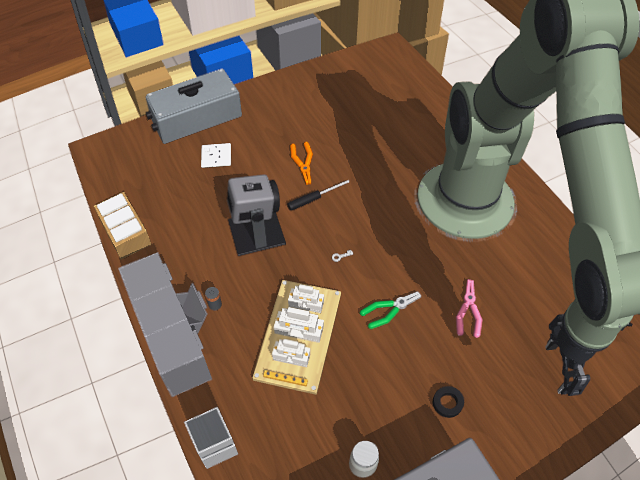

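View pics/top0.png

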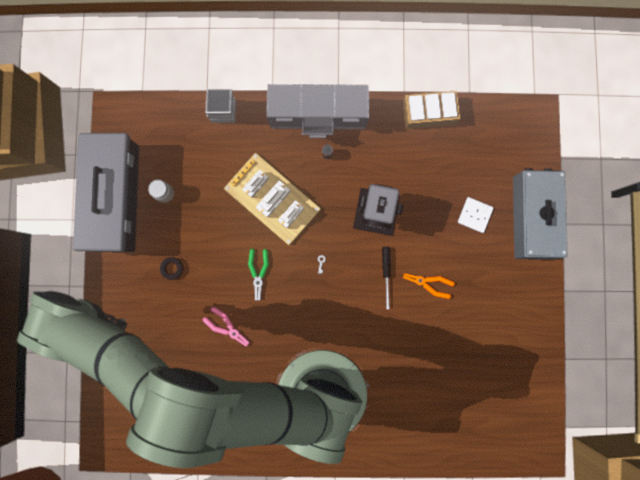

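The two pictures show the lantern at about (380,205) in the top view, with the board at (272,198). The main fuse is the middle carrier and the brass bar is at the board's upper left. I'll enlarge both next.

```bash
cat > h.py <<'E'
from workcell import observe, grab_frame, bot
import cv2, numpy as np
from scipy.spatial.transform import Rotation as R
def eul(e): return R.from_euler('xyz',e)
def und(f,uv):
    k=np.array([f["k1"],0,0,0.])
    return cv2.undistortPoints(np.array(uv,float).reshape(-1,1,2),np.array(f["mtx"]),k).reshape(-1,2)
def rays(f,uv):
    p=und(f,uv); return eul(f["orientation"]).apply(np.c_[p,np.ones(len(p))])
def onz(f,uv,z):
    d=rays(f,uv); c=np.array(f["xyz"]); z=np.broadcast_to(z,len(d))
    return c+d*((z-c[2])/d[:,2])[:,None]
def proj(f,P):
    q=eul(f["orientation"]).inv().apply(np.atleast_2d(P)-np.array(f["xyz"]))
    s=q[:,:2]/q[:,2:]; s=s*(1+f["k1"]*(s**2).sum(1))[:,None]
    m=np.array(f["mtx"]); return s*[m[0,0],m[1,1]]+m[:2,2]
E
python3 - <<'E'
import cv2, numpy as np
t=cv2.imread('pics/top0.png'); s=cv2.imread('pics/scene0.png')
def c(i,x,y,w,h,k): return cv2.resize(i[y:y+h,x:x+w],None,fx=k,fy=k,interpolation=cv2.INTER_CUBIC)
# each 400x300
o=np.vstack([np.hstack([c(t,220,148,100,100,3),c(t,345,170,80,75,4)[:,:320][:300]]),
 np.hstack([c(s,245,270,100,125,2.4)[:300,:240] if 0 else c(s,245,275,100,100,3),c(s,218,168,80,75,4)])])
cv2.imwrite('pics/crop1.png',o); print(o.shape)
E
```

```text
(600, 620, 3)
```

View pics/crop1.png

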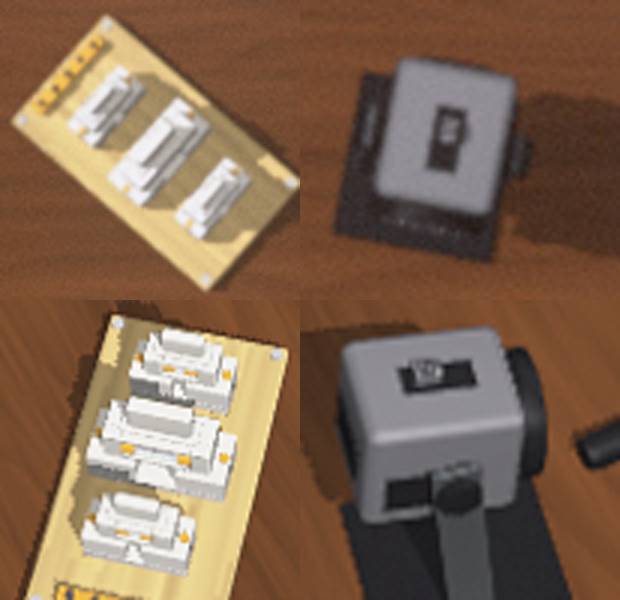

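The crop gives the board corners (top view, full pixels) as (255.7,153), (224.3,188), (288.3,244) and (320,207). The lantern foot corners are (354,229), (393.8,235) and (360,188), and the switch is at about (382,201).

Run:
```python
from h import *
f=grab_frame("top"); g=grab_frame("scene")
np.set_printoptions(precision=4,suppress=True)
c=onz(f,[(255.7,153),(224.3,188),(288.3,244),(320,207.3)],.016)
print("board",c,c.mean(0)); v=(c[0]+c[1]-c[2]-c[3]); yaw=np.arctan2(v[1],v[0])-np.pi/2; print("yaw",yaw, np.linalg.norm(v)/2)
# fit board with scene too
sc=[(245+117/3,275+24/3),(245+278/3,275+54/3)]
print("scene corners",onz(g,sc,.016))
Fc=onz(f,[(345+36/4,170+235/4),(345+195/4,170+260/4),(345+60/4,170+72/4)],.008); print("foot",Fc)
v=Fc[1]-Fc[0]; print("lant yaw from front edge",np.arctan2(v[1],v[0])+np.pi/2, np.linalg.norm(v)); v=Fc[2]-Fc[0]; print(np.arctan2(v[1],v[0]),np.linalg.norm(v))
sw=[345+150/4,170+126/4]; s2=[218+128/4,168+73/4]
a,b=rays(f,[sw])[0],rays(g,[s2])[0]; A=np.array(f["xyz"]);B=np.array(g["xyz"])
t=np.linalg.lstsq(np.c_[a,-b],B-A,rcond=None)[0]; print("switch",A+a*t[0],B+b*t[1])
w=grab_frame("wrist"); r=eul(observe()["tool_rot"]); print("wristcam in tool",r.inv().apply(w["xyz"]-observe()["position"]),(r.inv()*eul(w["orientation"])).as_euler('xyz'),w["mtx"])
```

```text
board [[0.7403 0.2134 0.016 ]
 [0.6294 0.3086 0.016 ]
 [0.4576 0.1072 0.016 ]
 [0.5718 0.0114 0.016 ]] [0.5998 0.1602 0.016 ]
yaw -0.7006724056833066 0.26390391748488123
scene corners [[0.5718 0.0219 0.016 ]
 [0.4683 0.1077 0.016 ]]
foot [[ 0.5074 -0.094   0.008 ]
 [ 0.4894 -0.2165  0.008 ]
 [ 0.6345 -0.1118  0.008 ]]
lant yaw from front edge -0.14613617845762805 0.12385841078872431
-0.1389437277835426 0.1283632100202516
switch [ 0.5667 -0.1648  0.1851] [ 0.5655 -0.1641  0.1848]
wristcam in tool [ 0.0712  0.     -0.1252] [-0.2858 -0.0001  1.5697] [[344.7961   0.     318.2375]
 [  0.     344.7961 240.0626]
 [  0.       0.       1.    ]]
```

```bash
A='{"linear":[[0.32,-0.74,0.08],[0.32,-0.74,0.08],[0.32,-0.74,0.08],[0.32,-0.74,0.08],[0.32,-0.74,0.08]],"delta_rot":[[0,0,-0.833],[0,0,-0.833],[0,0,-0.833],[0,0,-0.833],[0,0,-0.833]],"fingers":[1,1,1,1,1]}'; 
python3 -m crank '{"linear":[[0.32,-0.74,0.08],[0.32,-0.74,0.08],[0.32,-0.74,0.08],[0.32,-0.74,0.08],[0.32,-0.74,0.08]],"delta_rot":[[0,0,-0.833],[0,0,-0.833],[0,0,-0.833],[0,0,-0.833],[0,0,-0.833]],"fingers":[1,1,1,1,1]}' 20
python3 -m crank '{"linear":[[0.32,-0.74,0.08],[0.32,-0.74,0.08],[0.32,-0.74,0.08],[0.32,-0.74,0.08],[0.32,-0.74,0.08]],"delta_rot":[[0,0,-0.833],[0,0,-0.833],[0,0,-0.833],[0,0,-0.833],[0,0,-0.833]],"fingers":[1,1,1,1,1]}'
python3 -m crank '{"linear":[[0.32,-0.74,0.08],[0.32,-0.74,0.08],[0.32,-0.74,0.08],[0.32,-0.74,0.08],[0.32,-0.74,0.08]],"delta_rot":[[0,0,-0.833],[0,0,-0.833],[0,0,-0.833],[0,0,-0.833],[0,0,-0.833]],"fingers":[1,1,1,1,1]}'
```

```text
clock: 0.75
position: [0.329, 0.3843, 0.2692]
tool_rot: [3.141, 0.001, 2.294]
force: [-0.1, 0.5, -0.3]
grip_width: 0.0854
finger_force: 0.0
clock: 1.25
position: [0.4082, 0.1995, 0.2891]
tool_rot: [3.14, 0.001, 1.858]
force: [-0.9, 1.0, 0.3]
grip_width: 0.0856
finger_force: 0.0
clock: 1.75
position: [0.4878, 0.0143, 0.309]
tool_rot: [3.14, 0.001, 1.422]
force: [-0.9, 1.6, -0.3]
grip_width: 0.0856
finger_force: 0.0
```

```bash
python3 -m crank '{"linear":[[0.32,-0.72,0.02],[0.32,-0.72,0.02],[0.32,-0.72,0.02],[0.32,-0.72,0.02],[0.32,-0.72,0.02]],"delta_rot":[[0,0,0],[0,0,0],[0,0,0],[0,0,0],[0,0,0]],"fingers":[-0.2,-0.2,-0.2,-0.2,-0.2]}'
python3 - <<'E'
from h import *
import json
f=grab_frame("wrist"); cv2.imwrite("pics/w1.png",f["image"][:,:,::-1])
g=grab_frame("top"); cv2.imwrite("pics/t1.png",g["image"][:,:,::-1])
print(f["xyz"],f["orientation"],f["k1"]); print(observe()["position"],observe()["grip_width"])
json.dump({k:np.array(f[k]).tolist() for k in("mtx","k1","xyz","orientation")},open("w1.json","w"))
E
```

```text
clock: 2.25
position: [0.5669, -0.1659, 0.3129]
tool_rot: [3.141, 0.003, 1.423]
force: [-0.7, 0.9, -0.7]
grip_width: 0.0343
finger_force: 0.0
[ 0.57734433 -0.09511266  0.43803361] [ 2.85452942e+00 -2.07333729e-03 -1.46733941e-01] -0.020748093061059885
[ 0.56623095 -0.16083373  0.31264783] 0.03435433182893311
```

View pics/w1.png

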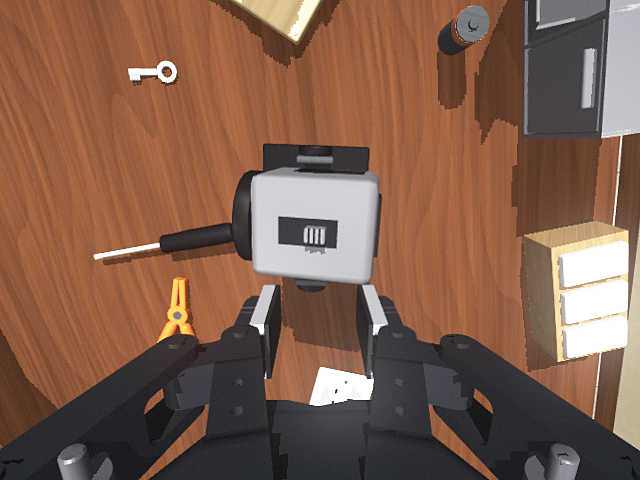

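The wrist picture shows the head's top at corners of about (252,175), (378,172), (374,283) and (255,275). The switch block is at about (314,236), in a dark slot spanning 278..338. The lens is on the left.

Run:
```python
import cv2, numpy as np
t=cv2.imread('pics/w1.png'); s=cv2.imread('pics/scene0.png')
def c(i,x,y,w,h,k): return cv2.resize(i[y:y+h,x:x+w],None,fx=k,fy=k,interpolation=cv2.INTER_CUBIC)
o=np.hstack([c(t,225,140,160,150,2.5),c(s,220,170,64,60,6.25)])
cv2.imwrite('pics/crop2.png',o); print(o.shape)
```

```text
(375, 800, 3)
```

View pics/crop2.png

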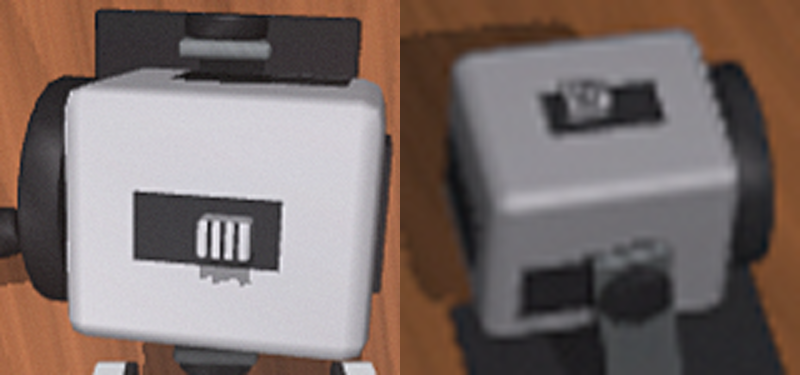

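```bash
cat > fit.py <<'E'
from h import *
import json
from scipy.optimize import least_squares
np.set_printoptions(precision=4,suppress=True)
w=json.load(open("w1.json")); g=grab_frame("scene"); f=grab_frame("top")
W=lambda p:(np.array(p)/2.5+[225,140]); S=lambda p:((np.array(p)-[400,0])/6.25+[220,170]); T=lambda p:np.array(p)/4+[345,170]
slotw=W([(134,192),(134,258),(280,270),(282,202)]); slots=S([(663,122),(655,82),(540,95),(553,135)]) # order: (x0,+y),(x0,-y),(x1,-y),(x1,+y)
blkw=W([(197,213),(197,260),(250,263),(252,215)])
foot=T([(36,235),(195,260),(60,72)])
def model(p):
    x,y,yaw,t=p[:4]; Rl=R.from_euler('z',yaw); Rh=Rl*R.from_euler('y',-t)  # nose (-x) down: check sign
    pv=np.array([x,y,.14]); H=lambda P:pv+Rh.apply(P); F=lambda P:np.array([x,y,0])+Rl.apply(P)
    return H,F,Rh
def res(p):
    H,F,_=model(p); x0,L,Wd,b=p[4:8]; h=Wd/2
    sl=H([(x0,h,.0425),(x0,-h,.0425),(x0+L,-h,.0425),(x0+L,h,.0425)])
    bl=H([(b-.008,.006,.053),(b-.008,-.006,.053),(b+.008,-.006,.053),(b+.008,.006,.053)])
    ft=F([(-.065,.062,.008),(-.065,-.062,.008),(.065,.062,.008)])
    dw=p[8:10]
    e=[(proj(w,sl)+dw-slotw)*1,(proj(g,sl)-slots)*1.,(proj(w,bl)+dw-blkw)*1,(proj(f,ft)-foot)*.7]
    # edges: left-front and right-rear, bottom side of head in wrist
    q=proj(w,H([(-.05,0,.042),(.05,0,.042),(0,-.042,.042)]))+dw
    ed=[(q[0,0]-W((68,200))[0])*.7,(q[1,0]-W((379,225))[0])*.7,(q[2,1]-W((220,344))[1])*.7]
    return np.r_[np.concatenate(e).ravel(),ed,dw/4]
p0=[.5627,-.1645,-.143,.15,-.02,.06,.026,.01,0,0]
for t0 in(-.15,.15):
    p0[3]=t0; r=least_squares(res,p0); print(r.cost,r.x)
H,F,Rh=model(r.x); p=r.x
print("switch",H([p[7],0,.048]),"lens",H([-.06,0,0]),"beam",-Rh.apply([1,0,0]),"z",Rh.apply([0,0,1]))
print(r.fun.reshape(-1)[:].round(1)); np.save("lant.npy",p)
E
python3 fit.py
```

```text
20.06343397654155 [ 0.569  -0.1637 -0.1596  0.1782 -0.0259  0.0462  0.0213  0.0045  1.2246
 -0.1252]
20.063433979106527 [ 0.569  -0.1637 -0.1596  0.1782 -0.0259  0.0462  0.0213  0.0045  1.2245
 -0.1252]
switch [ 0.565 -0.163  0.188] lens [ 0.5107 -0.1543  0.1294] beam [-0.9716  0.1565 -0.1773] z [-0.175   0.0282  0.9842]
[ 0.  -0.4  0.6 -0.5  0.2 -1.5  0.2 -1.3  1.2 -0.7  0.2 -0.6  0.2 -0.4
  0.3 -0.4  0.1  1.9  0.1 -1.3  0.1 -1.2 -0.4  2.3 -0.4 -1.7 -0.4 -1.3
  0.2 -1.9 -1.7  0.3  3.   0.3 -0. ]
```

```bash
python3 -m crank '{"linear":[[-0.037,-0.003,-0.314],[-0.037,-0.003,-0.314],[-0.037,-0.003,-0.314],[-0.037,-0.003,-0.314]],"delta_rot":[[-0.054,-0.336,-0.033],[-0.054,-0.336,-0.033],[-0.054,-0.336,-0.033],[-0.054,-0.336,-0.033]],"fingers":[-0.2,-0.2,-0.2,-0.2]}'
python3 - <<'E'
from h import *
import json
f=grab_frame("wrist"); cv2.imwrite("pics/w2.png",f["image"][:,:,::-1])
s=observe(); print(s["position"],s["tool_rot"],s["force"])
json.dump({k:np.array(f[k]).tolist() for k in("mtx","k1","xyz","orientation")},open("w2.json","w"))
i=f["image"][150:350,200:440,::-1]; cv2.imwrite("pics/w2c.png",cv2.resize(i,None,fx=3,fy=3,interpolation=cv2.INTER_CUBIC))
E
```

```text
clock: 2.85
position: [0.5567, -0.1597, 0.235]
tool_rot: [2.965, 0.0, 1.413]
force: [1.4, -0.6, 0.9]
grip_width: 0.0337
finger_force: 0.0
[ 0.55777857 -0.16017987  0.23595325] [2.96303959e+00 7.70372290e-04 1.41277882e+00] [ 0.37964645 -0.30631283  1.3595226 ]
```

View pics/w2c.png

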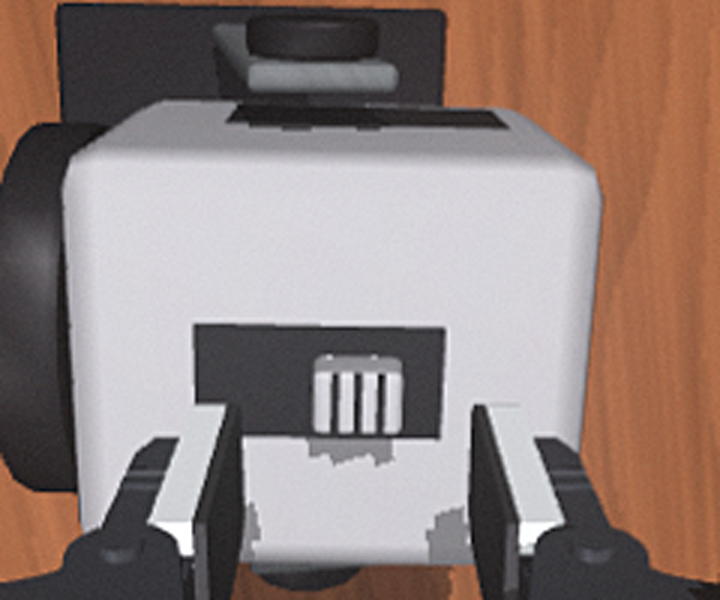

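The crop shows the fingers straddling the block: block x 313–403 against a tool centre of about 354, and slot corners (195,325), (445,328) and (440,437). The tilt alignment looks good, so I'll refit with this view.

```bash
cat > fit2.py <<'E'
exec(open("fit.py").read().split("p0=[")[0])
w2=json.load(open("w2.json")); V=lambda p:np.array(p)/3+[200,150]
s2=V([(195,325),(440,437),(445,328)]); b2=V([(314,368),(315,433),(401,435),(402,370)])
def res2(p):
    H,F,_=model(p); x0,L,Wd,b=p[4:8]; h=Wd/2; d=p[10:12]
    sl=H([(x0,h,.0425),(x0+L,-h,.0425),(x0+L,h,.0425)])
    bl=H([(b-.008,.006,.053),(b-.008,-.006,.053),(b+.008,-.006,.053),(b+.008,.006,.053)])
    q=proj(w2,H([(-.05,.02,.038),(.05,.02,.038)]))+d
    return np.r_[res(p[:10]),(proj(w2,sl)+d-s2).ravel(),(proj(w2,bl)+d-b2).ravel(),(q[0,0]-V((66,220))[0])*.5,(q[1,0]-V((600,220))[0])*.5,d/4]
r=least_squares(res2,np.r_[np.load("lant.npy")[:10],0,0],loss="soft_l1"); p=r.x; H,F,Rh=model(p)
J=r.jac; print("sd",np.sqrt(np.diag(np.linalg.inv(J.T@J)))[:4])
print(r.cost,p); print(r.fun[-18:].round(1)); print("switch",H([p[7],0,.048]),"lens",H([-.06,0,0]),"z",Rh.apply([0,0,1]))
np.save("lant2.npy",p)
E
python3 fit2.py
```

```text
sd [0.002  0.0012 0.0152 0.0437]
15.071366826715916 [ 0.5697 -0.1637 -0.1688  0.1837 -0.0255  0.0459  0.0213  0.0048  0.3648
  0.6272 -0.1553  0.7516]
[-0.4 -0.4  0.2 -1.  -0.1 -0.3 -0.4  0.8 -0.8  0.2  0.6 -0.1  0.8  0.6
 -0.4  0.8 -0.   0.2]
switch [ 0.5657 -0.163   0.1881] lens [ 0.5115 -0.1538  0.129 ] z [-0.1801  0.0307  0.9832]
```

```bash
python3 -m crank '{"linear":[[0.013,-0.002,-0.066],[0.026,-0.004,-0.11],[0.026,-0.004,-0.132],[0.026,-0.004,-0.132]],"delta_rot":[[0,0,0],[0,0,0],[0,0,0],[0,0,0]],"fingers":[-0.2,-0.2,-0.2,-0.2]}'
python3 - <<'E'
from h import *
f=grab_frame("wrist"); s=observe(); print(s["position"],s["tool_rot"],s["force"])
i=f["image"][150:350,200:440,::-1]; cv2.imwrite("pics/w3c.png",cv2.resize(i,None,fx=3,fy=3,interpolation=cv2.INTER_CUBIC))
E
```

```text
clock: 3.4
position: [0.5634, -0.1622, 0.2013]
tool_rot: [2.965, 0.002, 1.411]
force: [0.1, -0.2, -0.2]
grip_width: 0.0342
finger_force: 0.0
[ 0.56346692 -0.16237242  0.20183908] [2.96383643e+00 1.52319454e-03 1.41071965e+00] [ 0.28693604  0.30953183 -0.04177216]
```

View pics/w3c.png

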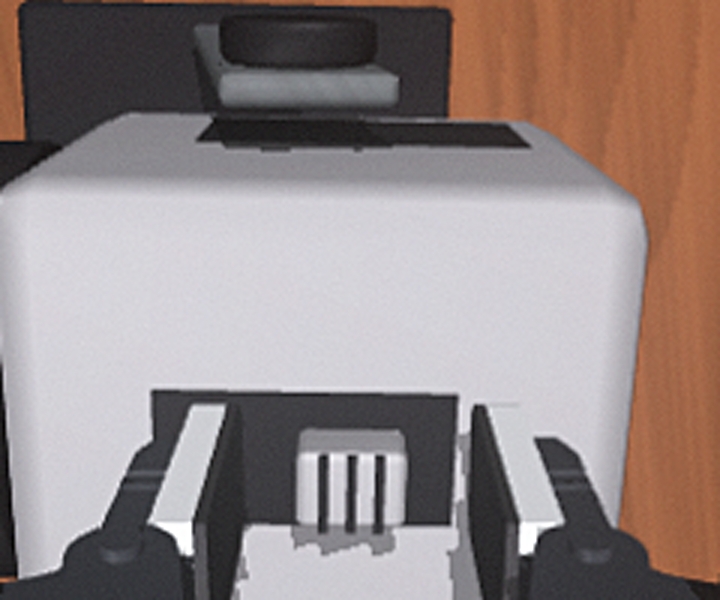

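The crop shows the block at x 297–405 and the right pad's inner tip at about 473, so the gap is 10 mm. The fingertips are just above the head's top. I'll push now.

```bash
python3 -m crank '{"linear":[[-0.023,0.004,-0.004],[-0.039,0.0066,-0.0073],[-0.05,0.0085,-0.0095],[-0.062,0.0106,-0.0117],[-0.074,0.0125,-0.0139]],"delta_rot":[[0,0,0],[0,0,0],[0,0,0],[0,0,0],[0,0,0]],"fingers":[-0.2,-0.2,-0.2,-0.2,-0.2]}'
python3 -m crank '{"linear":[[-0.0039,0.0007,-0.0007],[-0.0039,0.0007,-0.0007]],"delta_rot":[[0,0,0],[0,0,0]],"fingers":[-0.2,-0.2]}'
python3 - <<'E'
from h import *
f=grab_frame("wrist"); s=observe(); print(s["position"],s["tool_rot"],s["force"])
i=f["image"][150:350,200:440,::-1]; a=cv2.resize(i,None,fx=2,fy=2,interpolation=cv2.INTER_CUBIC)
g=grab_frame("scene")["image"][165:250,215:300,::-1]; cv2.imwrite("pics/w4c.png",np.hstack([a,cv2.resize(g,(320,320))[:,:]] if 0 else [a,cv2.copyMakeBorder(cv2.resize(g,(315,315)),0,85,0,0,0)]))
E
```

```text
clock: 3.95
position: [0.5449, -0.1591, 0.1986]
tool_rot: [2.963, 0.001, 1.411]
force: [1.5, 0.1, 1.4]
grip_width: 0.034
finger_force: 0.8
clock: 4.15
position: [0.5438, -0.1589, 0.1981]
tool_rot: [2.964, 0.001, 1.411]
force: [0.5, 0.2, -0.8]
grip_width: 0.0344
finger_force: 0.1
[ 0.54380109 -0.15892441  0.19807771] [2.96379636e+00 1.37793164e-03 1.41085271e+00] [-0.18207359 -0.9152479   0.24205781]
```

View pics/w4c.png

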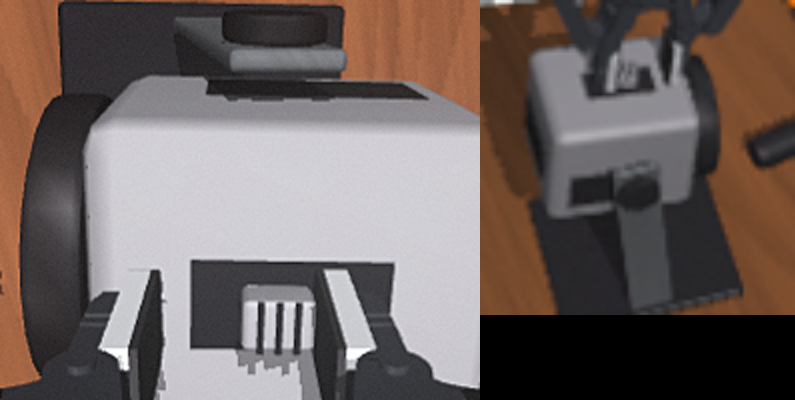

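The block has moved about 10 mm (block 242–316 within slot 192–394), so roughly 4 mm remains.

```bash
for i in 1; do python3 -m crank '{"linear":[[-0.0039,0.0007,-0.0007],[-0.0078,0.0013,-0.0015],[-0.0117,0.002,-0.0022]],"delta_rot":[[0,0,0],[0,0,0],[0,0,0]],"fingers":[-0.2,-0.2,-0.2]}'; done
python3 -m crank '{"linear":[[-0.002,0.0003,-0.0004],[-0.002,0.0003,-0.0004]],"delta_rot":[[0,0,0],[0,0,0]],"fingers":[-0.2,-0.2]}' | grep -i force
python3 -m crank '{"linear":[[-0.002,0.0003,-0.0004],[-0.002,0.0003,-0.0004]],"delta_rot":[[0,0,0],[0,0,0]],"fingers":[-0.2,-0.2]}' | grep -i force
python3 - <<'E'
from h import *
f=grab_frame("wrist"); s=observe(); print(s["position"],s["force"],s["finger_force"])
cv2.imwrite("pics/w5.png",f["image"][:,:,::-1])
g=cv2.cvtColor(f["image"],cv2.COLOR_RGB2GRAY)
for r in (285,292,299,306,313,320): print(r,g[r,285:412:1][::2].tolist())
E
```

```text
clock: 4.55
position: [0.541, -0.1584, 0.1976]
tool_rot: [2.963, 0.001, 1.411]
force: [1.3, -0.4, 0.4]
grip_width: 0.0339
finger_force: 0.8
force: [1.2, -0.1, -0.3]
finger_force: 0.4
force: [1.8, 0.6, 0.2]
finger_force: 1.2
[ 0.5401551  -0.15829898  0.19745213] [2.59930498 0.35264026 0.57780642] 1.2765926867723465
285 [204, 204, 207, 204, 205, 205, 206, 206, 210, 154, 57, 62, 63, 62, 66, 62, 62, 59, 61, 66, 62, 60, 63, 61, 64, 62, 63, 64, 64, 63, 62, 60, 65, 65, 63, 62, 56, 52, 87, 191, 185, 186, 184, 184, 160, 59, 63, 61, 66, 62, 63, 63, 59, 63, 65, 62, 63, 63, 64, 56, 156, 208, 207, 205]
292 [205, 204, 207, 202, 206, 205, 205, 203, 209, 111, 63, 61, 64, 65, 65, 56, 64, 60, 57, 87, 118, 121, 104, 84, 95, 91, 90, 88, 86, 85, 82, 86, 71, 66, 64, 60, 45, 49, 63, 74, 213, 204, 205, 203, 208, 208, 43, 65, 64, 64, 60, 61, 65, 65, 63, 63, 61, 61, 64, 47, 221, 206, 204, 205]
299 [204, 205, 203, 203, 204, 205, 204, 205, 209, 107, 56, 61, 61, 64, 62, 56, 64, 62, 82, 122, 142, 141, 144, 147, 140, 140, 134, 143, 144, 139, 134, 141, 146, 145, 140, 143, 107, 47, 46, 59, 74, 211, 203, 204, 204, 20
[... 270 characters left out ...]
8, 61, 211, 204, 203, 203, 205, 207, 169, 65, 73, 71, 72, 69, 72, 62, 56, 61, 52, 169, 206, 202, 205, 204]
313 [199, 203, 201, 202, 200, 204, 201, 200, 210, 67, 60, 60, 58, 62, 58, 58, 60, 53, 113, 183, 202, 209, 47, 55, 217, 203, 200, 45, 107, 210, 207, 144, 47, 162, 201, 192, 103, 48, 45, 48, 47, 59, 62, 217, 201, 202, 202, 203, 206, 196, 58, 71, 73, 68, 66, 68, 61, 55, 53, 214, 200, 204, 202, 202]
320 [202, 201, 200, 202, 203, 203, 203, 201, 210, 69, 56, 55, 61, 57, 60, 57, 59, 55, 113, 184, 202, 204, 38, 69, 212, 200, 189, 45, 133, 205, 207, 103, 39, 204, 200, 194, 75, 41, 44, 47, 41, 49, 56, 61, 219, 206, 202, 201, 203, 200, 210, 79, 64, 64, 61, 62, 57, 59, 117, 208, 203, 203, 201, 201]
```

```bash
cat > m.py <<'E'
from h import *
f=grab_frame("wrist"); g=cv2.cvtColor(f["image"],cv2.COLOR_RGB2GRAY).astype(float); s=observe()
def cross(a,t):
    i=np.argmax((a[:-1]-t)*(a[1:]-t)<0); return i+(t-a[i])/(a[i+1]-a[i])
a=g[308:318,290:420].mean(0); L=cross(a,130); a2=a[int(L)+3:]; b=int(L)+3+cross(a2,130)
c=g[285:290,380:420].mean(0)
print("slotL",290+L,"blkL",290+b,"slotR@287",380+np.argmax(c[10:]>130)+10, "pos",s["position"],"F",s["force"],s["finger_force"])
E
python3 m.py
python3 -m crank '{"linear":[[-0.002,0.0003,-0.0004],[-0.002,0.0003,-0.0004]],"delta_rot":[[0,0,0],[0,0,0]],"fingers":[-0.2,-0.2]}' | grep -i force
python3 m.py
python3 -m crank '{"linear":[[-0.002,0.0003,-0.0004],[-0.002,0.0003,-0.0004]],"delta_rot":[[0,0,0],[0,0,0]],"fingers":[-0.2,-0.2]}' | grep -i force
python3 m.py
```

```text
slotL 302.6408125577101 blkL 321.3175572519084 slotR@287 405 pos [ 0.54016425 -0.15829486  0.19743399] F [3.06907917 0.44542509 0.16407772] 1.3038836047053337
force: [3.4, 0.6, 1.5]
finger_force: 1.9
slotL 302.76830601092894 blkL 321.39233038348084 slotR@287 405 pos [ 0.53976731 -0.15828247  0.19749081] F [3.98325104 0.27470005 1.6281745 ] 1.9570626318454742
force: [4.5, 0.4, 4.6]
finger_force: 2.5
slotL 302.92525773195877 blkL 321.4579172610556 slotR@287 405 pos [ 0.53931325 -0.15819867  0.19742441] F [4.23527829 1.13699938 4.92243866] 2.551848515868187
```

The block has stopped moving relative to the slot while the force rises, so the switch is at its end stop. I'll back off and lift.

```bash
python3 -m crank '{"linear":[[0.016,-0.003,0.003],[0.016,-0.003,0.003],[-0.02,0.0,0.2],[-0.02,0.0,0.45],[-0.02,0.1,0.6]],"delta_rot":[[0,0,0],[0,0,0],[0,0,0],[0,0,0],[0,0,0]],"fingers":[-0.2,-0.2,-0.2,-0.2,1]}'
python3 - <<'E'
from h import *
import json
f=grab_frame("wrist"); s=observe(); print(s["position"],s["tool_rot"],s["force"])
json.dump({k:np.array(f[k]).tolist() for k in("mtx","k1","xyz","orientation")},open("w6.json","w"))
g=grab_frame("scene"); a=f["image"][100:400,100:500,::-1]; b=g["image"][150:270,190:310,::-1]
cv2.imwrite("pics/w6c.png",np.hstack([cv2.resize(a,(533,400),interpolation=cv2.INTER_CUBIC),cv2.copyMakeBorder(cv2.resize(b,(265,265),interpolation=cv2.INTER_CUBIC),0,135,0,0,0)]))
E
```

```text
clock: 6.05
position: [0.5328, -0.1383, 0.3437]
tool_rot: [2.964, 0.003, 1.406]
force: [0.9, 0.6, 1.0]
grip_width: 0.0475
finger_force: 0.0
[ 0.53546883 -0.13423269  0.349939  ] [2.95708394e+00 2.20112318e-05 1.41000735e+00] [ 4.59773184  4.07836394 10.13594182]
```

View pics/w6c.png

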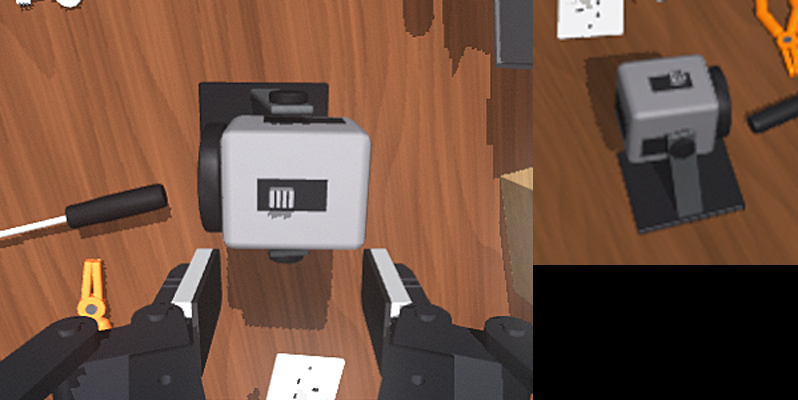

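Switch is on: the block is now at the lens end of its slot, and the lantern hasn't been disturbed. Next I'll get the board pose by colour segmentation of the first top and scene pictures.

```bash
cat > bd.py <<'E'
from h import *
from scipy.optimize import minimize
np.set_printoptions(precision=4,suppress=True)
def mask(bgr):
    h=cv2.cvtColor(bgr,cv2.COLOR_BGR2HSV); return ((h[...,0]>14)&(h[...,0]<35)&(h[...,1]>40)&(h[...,2]>140)).astype(np.uint8)
def board(f,bgr,roi=None,ext=True):
    m=mask(bgr)
    if roi: x,y,w,h=roi; mm=np.zeros_like(m); mm[y:y+h,x:x+w]=m[y:y+h,x:x+w]; m=mm
    cs,_=cv2.findContours(m,cv2.RETR_EXTERNAL,cv2.CHAIN_APPROX_NONE); c=max(cs,key=cv2.contourArea)
    P=onz(f,cv2.convexHull(c).reshape(-1,2),.016)
    (cx,cy),(a,b),ang=cv2.minAreaRect((P[:,:2]*1000).astype(np.float32))
    if a<b: th=np.deg2rad(ang+90)
    else: th=np.deg2rad(ang)
    return cx/1000,cy/1000,max(a,b),min(a,b),th   # th: long-axis direction
if __name__=="__main__":
    f=grab_frame("top"); g=grab_frame("scene")
    print("top",board(f,cv2.imread("pics/top0.png"),(210,140,125,115)))
    print("scene",board(g,cv2.imread("pics/scene0.png"),(245,270,105,130)))
    s=observe(); print(s["position"],s["tool_rot"],s["force"],s["qpos"])
    d=(R.from_euler('xyz',[np.pi,0,2.44])*eul(s["tool_rot"]).inv()).as_rotvec(); print("rot units",np.rad2deg(d)/30)
E
python3 bd.py
```

```text
top (0.5989182739257812, 0.1621892547607422, 271.8533630371094, 151.8703155517578, np.float64(0.8665396218060916))
scene (0.6035289306640625, 0.16262814331054687, 273.9967346191406, 149.5147705078125, np.float64(0.8656279551859302))
[ 0.5339 -0.1353  0.3422] [2.963  0.0009 1.412 ] [ 0.5257  0.0446 -1.6618] [-0.3224  0.2474  0.5682  1.8361 -0.1785  0.9235  0.1569]
rot units [-0.1222  0.3349  1.9577]
```

```bash
python3 -m crank '{"linear":[[0.124,0.584,-0.16],[0.124,0.584,-0.16],[0.124,0.584,-0.16],[0.124,0.584,-0.16]],"delta_rot":[[-0.061,0.167,0.979],[-0.061,0.167,0.979],[-0.061,0.167,0.979],[-0.061,0.167,0.979]],"fingers":[0.3,0.3,0.3,0.3]}' >/dev/null
python3 -m crank '{"linear":[[0.124,0.584,-0.16],[0.124,0.584,-0.16],[0.124,0.584,-0.16],[0.124,0.584,-0.16],[0.124,0.584,-0.16]],"delta_rot":[[-0.061,0.167,0.979],[-0.061,0.167,0.979],[-0.061,0.167,0.979],[-0.061,0.167,0.979],[-0.061,0.167,0.979]],"fingers":[0.3,0.3,0.3,0.3,0.3]}'
python3 - <<'E'
from bd import *
f=grab_frame("wrist"); b=f["image"][:,:,::-1].copy(); cv2.imwrite("pics/w7.png",b)
s=observe(); print(s["position"],s["tool_rot"],s["qpos"],s["force"])
print(board(f,b))
# predicted outline of fin top and body for overlay
x=np.array([np.cos(-.705),np.sin(-.705),0]);y=np.array([-x[1],x[0],0]);c=np.array([.596,.1564,0])
for z,a,w in((.108,.025,.0065),(.078,.042,.017)):
    q=proj(f,[c+[0,0,z]+sx*a*x+sy*w*y for sx,sy in((1,1),(1,-1),(-1,-1),(-1,1))]); cv2.polylines(b,[np.round(q).astype(int)],True,(0,0,255),1)
cv2.imwrite("pics/w7c.png",cv2.resize(b[60:360,120:520],(800,600),interpolation=cv2.INTER_CUBIC))
E
```

```text
clock: 7.15
position: [0.5954, 0.1567, 0.2592]
tool_rot: [-3.138, -0.002, 2.442]
force: [-0.1, -1.0, -0.3]
grip_width: 0.0555
finger_force: 0.0
[0.5956 0.155  0.2601] [-3.1389 -0.0003  2.4366] [-0.506   0.5055  0.2274  1.6215 -0.1262  1.0316  0.6249] [ 0.9813 -0.6755  0.3467]
(0.60005078125, 0.1607641143798828, 268.0894470214844, 149.45602416992188, np.float64(0.8681325916121224))
```

View pics/w7c.png

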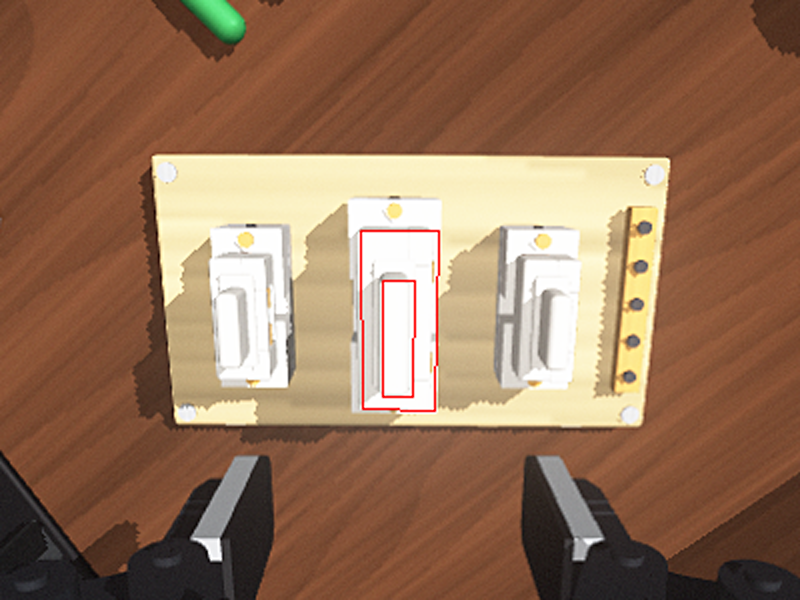

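The overlay confirms the main fuse is the middle carrier, with the fin at about x 375–412 in the crop against 382–415 predicted, roughly 1.5 mm off. The brass bar is on the right. I'll use the wrist-camera estimate and descend.

```bash
python3 -m crank '{"linear":[[-0.003,-0.002,-0.2],[-0.003,-0.002,-0.4],[-0.003,-0.002,-0.55],[-0.003,-0.002,-0.644],[-0.003,-0.002,-0.644]],"delta_rot":[[0,0,0],[0,0,0],[0,0,0],[0,0,0],[0,0,0]],"fingers":[0.3,0.3,0.3,0.3,0.3]}'
python3 -m crank '{"linear":[[0,0,0],[0,0,0],[0,0,0],[0,0,0],[0,0,0]],"delta_rot":[[0,0,0],[0,0,0],[0,0,0],[0,0,0],[0,0,0]],"fingers":[-0.5,-0.7,-0.8,-1,-1]}' 50
```

```text
clock: 7.7
position: [0.5935, 0.1531, 0.098]
tool_rot: [-3.137, -0.001, 2.435]
force: [0.1, 0.5, 0.1]
grip_width: 0.0558
finger_force: 0.0
clock: 8.2
position: [0.5955, 0.1549, 0.1024]
tool_rot: [3.141, 0.002, 2.438]
force: [-3.8, -5.1, 11.7]
grip_width: 0.0117
finger_force: 49.5
```

```bash
python3 -m crank '{"linear":[[0,0,0],[0,0,0]],"delta_rot":[[0,0,0],[0,0,0]],"fingers":[-1,-1]}'
python3 -m crank '{"linear":[[0,0,0.012],[0,0,0.02],[0,0,0.032],[0,0,0.044]],"delta_rot":[[0,0,0],[0,0,0],[0,0,0],[0,0,0]],"fingers":[-1,-1,-1,-1]}'
python3 -m crank '{"linear":[[0,0,0.012],[0,0,0.024],[0,0,0.036],[0,0,0.048],[0,0,0.06]],"delta_rot":[[0,0,0],[0,0,0],[0,0,0],[0,0,0],[0,0,0]],"fingers":[-1,-1,-1,-1,-1]}'
```

```text
clock: 8.4
position: [0.5954, 0.1549, 0.1024]
tool_rot: [3.141, 0.002, 2.438]
force: [-5.0, -4.7, 11.2]
grip_width: 0.0121
finger_force: 49.5
clock: 8.8
position: [0.5949, 0.1555, 0.1119]
tool_rot: [-3.141, 0.0, 2.439]
force: [-2.0, -1.5, -7.9]
grip_width: 0.0123
finger_force: 48.7
clock: 9.3
position: [0.596, 0.1562, 0.1277]
tool_rot: [3.14, 0.002, 2.439]
force: [-1.2, 0.3, -1.1]
grip_width: 0.0122
finger_force: 49.7
```

The fuse is free. While it's held up I'll refine the lantern's yaw and tilt with sub-pixel line fits on the saved w1 and w2 pictures.

```bash
python3 -m crank '{"linear":[[-0.05,-0.05,0.15],[-0.1,-0.1,0.3],[-0.2,-0.2,0.45],[-0.2,-0.2,0.5],[-0.2,-0.2,0.5]],"delta_rot":[[0,0,0],[0,0,0],[0,0,0],[0,0,0],[0,0,0]],"fingers":[-1,-1,-1,-1,-1]}'
cat > ln.py <<'E'
from h import *
import json
from scipy.ndimage import map_coordinates, gaussian_filter1d
from scipy.optimize import least_squares
np.set_printoptions(precision=4,suppress=True)
def edge(g,a,b,n=40,hw=5,trim=.15):
    a,b=np.array(a,float),np.array(b,float); d=(b-a)/np.linalg.norm(b-a); nr=np.array([-d[1],d[0]])
    s=np.linspace(trim,1-trim,n); o=np.linspace(-hw,hw,8*hw+1); P=a+(b-a)*s[:,None]
    X=P[:,None]+o[None,:,None]*nr; v=map_coordinates(g.astype(float),[X[...,1],X[...,0]],order=1)
    gr=np.abs(np.gradient(gaussian_filter1d(v,3,axis=1),axis=1)); k=gr.argmax(1); Q=P+o[k][:,None]*nr
    vx,vy,x0,y0=cv2.fitLine(Q.astype(np.float32),cv2.DIST_HUBER,0,.01,.01).ravel()
    r=(Q-[x0,y0])@[-vy,vx]; m=np.abs(r)<.6
    if m.sum()>8: vx,vy,x0,y0=cv2.fitLine(Q[m].astype(np.float32),cv2.DIST_L2,0,.01,.01).ravel()
    return np.array([x0,y0]),np.array([-vy,vx]),m.mean()
def segs(p,tag):
    x0,L,Wd=p[4:7];h=Wd/2
    S={"slot+y":((x0,h,.0425),(x0+L,h,.0425)),"slot-y":((x0,-h,.0425),(x0+L,-h,.0425)),"slotF":((x0,h,.0425),(x0,-h,.0425)),"slotR":((x0+L,h,.0425),(x0+L,-h,.0425)),
     "head-y":((-.05,-.042,.040),(.05,-.042,.040)),"headR":((.05,-.042,.040),(.05,.042,.040)),"headF":((-.05,-.042,.040),(-.05,.042,.040))}
    return {k:np.array(S[k]) for k in tag}
def H(p,P): 
    Rh=R.from_euler('z',p[2])*R.from_euler('y',-p[3]); return np.array([p[0],p[1],.14])+Rh.apply(P)
def fit(views,p0,verbose=True):
    M=[]
    for f,g,tags in views:
        for k,P in segs(p0,tags).items():
            q=proj(f,H(p0,P)); x,n,ok=edge(g,q[0],q[1]); off=((q-x)@n)
            if verbose: print(k,q.round(0).tolist(),"off",off.round(1),"ok",round(ok,2))
            if ok>.5: M.append((f,k,x,n))
    def res(p):
        e=[]
        for f,k,x,n in M:
            P=segs(p,[k])[k]; e.append(((proj(f,H(p,P*.7+P.mean(0)*.3))-x)@n)*(.5 if "head" in k else 1))
        return np.r_[np.concatenate(e),(p[:2]-p0[:2])/.003]
    r=least_squares(res,p0[:7],loss="soft_l1",f_scale=.5); return r
if __name__=="__main__":
    p=np.load("lant2.npy")[:7]
    w1=json.load(open("w1.json"));w2=json.load(open("w2.json"))
    g1=cv2.imread("pics/w1.png",0);g2=cv2.imread("pics/w2.png",0); T=["slot+y","slot-y","slotF","slotR","head-y","headR","headF"]
    V1=(w1,g1,T);V2=(w2,g2,["slot+y","slotR","headR","headF"])
    for V in([V1],[V1,V2]):
        r=fit(V,p,len(V)==2); r=fit(V,r.x,False); print("fit",r.x,r.cost); print(r.fun.round(2))
    np.save("lant3.npy",r.x)
E
python3 ln.py
```

```text
clock: 9.8
position: [0.5464, 0.1058, 0.2546]
tool_rot: [3.137, 0.003, 2.438]
force: [0.9, 0.4, -2.6]
grip_width: 0.0116
finger_force: 49.7
fit [ 0.5714 -0.1624 -0.1721  0.2433 -0.0257  0.0473  0.0176] 0.7181181694866627
[-0.2   0.2  -0.01  0.01 -0.12  0.12 -0.13  0.5   0.9  -0.08  0.07  0.45
  0.21  0.69]
slot+y [[279.0, 216.0], [338.0, 220.0]] off [-0.1 -0.4] ok 1.0
slot-y [[279.0, 242.0], [336.0, 247.0]] off [-1.1 -1.5] ok 0.72
slotF [[279.0, 216.0], [279.0, 242.0]] off [0.7 1.1] ok 1.0
slotR [[338.0, 220.0], [336.0, 247.0]] off [0.1 0.4] ok 1.0
head-y [[252.0, 275.0], [373.0, 287.0]] off [2.9 1.6] ok 0.88
headR [[373.0, 287.0], [380.0, 179.0]] off [3.6 0.9] ok 0.82
headF [[252.0, 275.0], [248.0, 173.0]] off [0.2 1.7] ok 1.0
slot+y [[265.0, 257.0], [348.0, 258.0]] off [-0.1 -0.5] ok 1.0
slotR [[348.0, 258.0], [347.0, 294.0]] off [0.2 0.6] ok 1.0
headR [[394.0, 341.0], [406.0, 202.0]] off [2.  5.4] ok 0.25
headF [[227.0, 338.0], [218.0, 199.0]] off [-0.3  1.9] ok 0.95
fit [ 0.5709 -0.1645 -0.1698  0.2312 -0.026   0.047   0.0221] 1.8915979891409198
[-0.14  0.07 -0.37  0.07  0.   -0.01 -0.28  0.01  1.17  1.69  1.23  0.23
 -0.05  0.42 -0.39  0.22 -0.06  0.26 -0.09  0.53  0.07 -0.01]
```

Run:
```python
from h import *
s=observe(); print(s["position"],s["tool_rot"],s["grip_width"])
d=(eul([np.pi-.21,0,np.pi/2-.17])*eul([np.pi,0,2.438]).inv()).as_rotvec(); print(np.rad2deg(d)/30, (np.array([.40,-.12,.26])-s["position"])/.25)
```

```text
[0.54636714 0.10578589 0.25462064] [3.13677498e+00 3.12816292e-03 2.43841948e+00] 0.01160309584920749
[ 0.14331886 -0.39433456 -1.97335704] [-0.58546857 -0.90314354  0.02151745]
```

```bash
python3 -m crank '{"linear":[[-0.29,-0.45,0.01],[-0.29,-0.45,0.01],[-0.29,-0.45,0.01],[-0.29,-0.45,0.01]],"delta_rot":[[0.072,-0.197,-0.987],[0.072,-0.197,-0.987],[0.072,-0.197,-0.987],[0.072,-0.197,-0.987]],"fingers":[-1,-1,-1,-1]}' >/dev/null
python3 -m crank '{"linear":[[-0.29,-0.45,0.01],[-0.29,-0.45,0.01],[-0.29,-0.45,0.01],[-0.29,-0.45,0.01],[-0.29,-0.45,0.01]],"delta_rot":[[0.072,-0.197,-0.987],[0.072,-0.197,-0.987],[0.072,-0.197,-0.987],[0.072,-0.197,-0.987],[0.072,-0.197,-0.987]],"fingers":[-1,-1,-1,-1,-1]}'
python3 -m crank '{"linear":[[0,0,0],[0,0,0],[0,0,0]],"delta_rot":[[0,0,0],[0,0,0],[0,0,0]],"fingers":[-1,-1,-1]}'
cat > look.py <<'E'
from ln import *
import sys
n=sys.argv[1]; f=grab_frame("wrist"); cv2.imwrite(f"pics/{n}.png",f["image"][:,:,::-1]); s=observe(); print(s["position"],s["tool_rot"],s["qpos"])
json.dump({k:np.array(f[k]).tolist() for k in("mtx","k1","xyz","orientation")},open(n+".json","w"))
p=np.load("lant3.npy"); T=["slot+y","slot-y","slotF","slotR","head-y","headR","headF"]
g=cv2.imread(f"pics/{n}.png",0); r=fit([(f,g,T)],p); print(r.x,r.cost)
E
python3 look.py w8
```

```text
clock: 10.7
position: [0.4004, -0.1192, 0.2566]
tool_rot: [2.931, 0.0, 1.4]
force: [0.6, 0.0, -0.9]
grip_width: 0.0122
finger_force: 49.8
clock: 11.0
position: [0.4007, -0.119, 0.2567]
tool_rot: [2.932, 0.001, 1.404]
force: [-0.6, -0.3, -0.6]
grip_width: 0.0118
finger_force: 49.8
[ 0.4006 -0.1191  0.2567] [2.9321 0.0011 1.403 ] [-0.3716  0.0759  0.5512  2.2649 -0.0706  0.6035  0.0604]
slot+y [[485.0, 251.0], [551.0, 252.0]] off [-0.3  0.4] ok 1.0
slot-y [[481.0, 280.0], [545.0, 280.0]] off [-1. -0.] ok 0.8
slotF [[485.0, 251.0], [481.0, 280.0]] off [-3.5 -3.2] ok 1.0
slotR [[551.0, 252.0], [545.0, 280.0]] off [-0.6 -0.4] ok 1.0
head-y [[443.0, 315.0], [572.0, 317.0]] off [1.5 4.6] ok 0.95
headR [[572.0, 317.0], [598.0, 209.0]] off [-0.2  6. ] ok 0.28
headF [[443.0, 315.0], [456.0, 208.0]] off [-0.4 -2.3] ok 0.52
[ 0.5705 -0.1645 -0.1698  0.2087 -0.0245  0.0455  0.0225] 1.3353559230311234
```

```bash
cat > joint.py <<'E'
from ln import *
p0=np.load("lant3.npy"); T=["slot+y","slot-y","slotF","slotR","head-y","headF"]
V=[(json.load(open(n+".json")),cv2.imread(f"pics/{n}.png",0),t) for n,t in (("w1",T),("w2",["slot+y","slotR","slotF","headF"]),("w8",T))]
g=grab_frame("scene"); V.append((g,cv2.imread("pics/scene0.png",0),["slot+y","slot-y","slotF","slotR"]))
M=[]
for it in range(2):
    M=[]
    for vi,(f,im,tags) in enumerate(V):
        if it and vi==3: pass
        for k,P in segs(p0,tags).items():
            q=proj(f,H(p0,P)); x,n,ok=edge(im,q[0],q[1],hw=4 if vi<3 else 3)
            if ok>.6: M.append((vi,k,x,n))
    def res(z):
        p=z[:7]; off=z[7:].reshape(-1,6); e=[]
        for vi,k,x,n in M:
            f=dict(V[vi][0]); f["xyz"]=np.array(f["xyz"])+off[vi,:3]; f["orientation"]=(R.from_rotvec(off[vi,3:])*eul(f["orientation"])).as_euler('xyz')
            P=segs(p,[k])[k]; e.append(((proj(f,H(p,P*.7+P.mean(0)*.3))-x)@n)/(1.2 if "head" in k else .4))
        return np.r_[np.concatenate(e),(off[:,:3]/.0015).ravel(),(off[:,3:]/.003).ravel(),(p[0]-.5635)/.004*0]
    r=least_squares(res,np.r_[p0[:7],np.zeros(6*len(V))],loss="soft_l1"); p0=r.x[:7]
    C=np.linalg.inv(r.jac.T@r.jac+1e-9*np.eye(len(r.x))); print(p0,r.cost,"sd",np.sqrt(np.diag(C))[:4])
np.save("lant4.npy",p0)
i=0
for vi,k,*_ in M: print(vi,k,r.fun[i:i+2].round(1),end="; "); i+=2
p=p0; print("\nlens",H(p,[-.06,0,0]),"fin",H(p,[-.177,0,.03]))
f=grab_frame("top"); t=p[2]; F=np.array([p[0],p[1],0])
Rl=R.from_euler('z',t); print("foot px",proj(f,F+Rl.apply([(-.065,.062,.008),(-.065,-.062,.008),(.065,.062,.008)])),"read",[(354,228.8),(393.8,235),(360,188)])
E
python3 joint.py
```

```text
[ 0.5705 -0.1648 -0.1757  0.1834 -0.0267  0.0464  0.0224] 12.802664912993178 sd [0.0012 0.001  0.0058 0.0119]
[ 0.5703 -0.1648 -0.1782  0.1774 -0.0268  0.0464  0.0224] 12.575434598664495 sd [0.0012 0.001  0.0058 0.012 ]
0 slot+y [-0.6 -0.3]; 0 slot-y [0.1 0.1]; 0 slotF [-0.3 -0.3]; 0 slotR [-0.5  0.1]; 0 head-y [2.2 2.1]; 0 headF [0.2 0.4]; 1 slot+y [-0.1  0.1]; 1 slotR [0.1 0. ]; 1 slotF [0.2 0. ]; 1 headF [-0.4 -0.1]; 2 slot+y [0.  0.1]; 2 slot-y [-0.3 -0.4]; 2 slotF [-0.2  0.2]; 2 slotR [-0.1  0. ]; 2 head-y [2.4 2.4]; 3 slot+y [ 0.2 -0.6]; 3 slot-y [-0.7  5.8]; 3 slotF [-0.3 -0.6]; 3 slotR [0.2 0.5]; 
lens [ 0.5122 -0.1543  0.1294] fin [ 0.3936 -0.1329  0.1383]
foot px [[353.4414 225.538 ]
 [393.01   233.0548]
 [361.1373 184.5874]] read [(354, 228.8), (393.8, 235), (360, 188)]
```

```bash
cat > tgt.py <<'E'
from ln import *
p=np.array([.5703,-.1648,-.174,.188]); Rh=R.from_euler('z',p[2])*R.from_euler('y',-p[3])
T=H(p,[-.177,0,.0394]); s=observe()
Rt=Rh*R.from_matrix(np.array([[0,-1,0],[1,0,0],[0,0,1.]]))*R.from_euler('x',np.pi); 
# Rt: tool z=-lens z, tool x=+lens y
print("target",T,Rt.as_euler('xyz'),Rt.as_matrix().T.round(3).tolist())
print("lin",(T-s["position"])/.25,"rot",np.rad2deg((Rt*eul(s["tool_rot"]).inv()).as_rotvec())/30, s["position"],s["tool_rot"],s["qpos"])
E
python3 tgt.py
python3 - <<'E'
from ln import *
f=json.load(open("w8.json")); im=cv2.imread("pics/w8.png"); s=observe(); r=eul(s["tool_rot"]); 
pts={"shoulder+x":[.035,0,.0244],"shoulder+x y":[.035,.012,.0244],"beyond":[.055,0,.0244],"finface+":[.022,0,-.004],"bodyside":[.042,.0,.034]}
for k,P in pts.items():
    q=proj(f,s["position"]+r.apply(P))[0].round().astype(int); print(k,q,im[q[1],q[0]].tolist() if 0<=q[1]<480 and 0<=q[0]<640 else None)
# column profile along tool x at tool y=0, shoulder plane
for x in np.arange(.0,.07,.004):
    q=proj(f,s["position"]+r.apply([x,.010,.0244]))[0].round().astype(int); print(round(x,3),q.tolist(),im[q[1],q[0]].tolist() if q[1]<480 else None)
E
```

```text
target [ 0.3918 -0.1334  0.1456] [2.9536 0.     1.3968] [[0.173, 0.985, 0.0], [0.968, -0.17, 0.187], [0.184, -0.032, -0.982]]
lin [-0.0344 -0.0569 -0.4445] rot [ 0.0086  0.0405 -0.0104] [ 0.4004 -0.1192  0.2567] [2.9319 0.0008 1.4022] [-0.3715  0.0755  0.5515  2.2651 -0.0704  0.6035  0.0599]
shoulder+x [317 225] [255, 255, 255]
shoulder+x y [344 225] [255, 255, 255]
beyond [318 179] [81, 109, 167]
finface+ [317 276] [255, 255, 255]
bodyside [317 205] [240, 242, 244]
0.0 [338, 296] [232, 229, 228]
0.004 [339, 289] [218, 215, 214]
0.008 [339, 281] [255, 255, 255]
0.012 [339, 273] [255, 255, 255]
0.016 [339, 265] [255, 255, 255]
0.02 [339, 256] [255, 255, 255]
0.024 [339, 248] [254, 254, 254]
0.028 [340, 240] [253, 253, 253]
0.032 [340, 231] [255, 255, 255]
0.036 [340, 222] [255, 255, 255]
0.04 [340, 214] [255, 255, 255]
0.044 [340, 205] [238, 241, 243]
0.048 [340, 196] [89, 114, 162]
0.052 [341, 186] [89, 117, 171]
0.056 [341, 177] [81, 111, 168]
0.06 [341, 168] [75, 104, 164]
0.064 [341, 158] [73, 105, 166]
0.068 [341, 148] [68, 101, 165]
```

```bash
python3 -m crank '{"linear":[[-0.034,-0.057,-0.12],[-0.034,-0.057,-0.24],[-0.034,-0.057,-0.34],[-0.034,-0.057,-0.42],[-0.034,-0.057,-0.4445]],"delta_rot":[[0.009,0.04,-0.01],[0.009,0.04,-0.01],[0.009,0.04,-0.01],[0.009,0.04,-0.01],[0.009,0.04,-0.01]],"fingers":[-1,-1,-1,-1,-1]}'
python3 -m crank '{"linear":[[0,0,0],[0,0,0],[0,0,0],[0,0,0]],"delta_rot":[[0,0,0],[0,0,0],[0,0,0],[0,0,0]],"fingers":[-1,-1,-1,-1]}'
python3 tgt.py
```

```text
clock: 11.65
position: [0.391, -0.1336, 0.1441]
tool_rot: [2.956, -0.0, 1.396]
force: [-0.5, 0.5, -1.0]
grip_width: 0.0116
finger_force: 49.7
clock: 12.05
position: [0.3922, -0.1335, 0.1465]
tool_rot: [2.952, -0.001, 1.397]
force: [-0.1, 0.1, -1.5]
grip_width: 0.0121
finger_force: 49.7
target [ 0.3918 -0.1334  0.1456] [2.9536 0.     1.3968] [[0.173, 0.985, 0.0], [0.968, -0.17, 0.187], [0.184, -0.032, -0.982]]
lin [-0.0018  0.0002 -0.0034] rot [-0.0007  0.004   0.0004] [ 0.3922 -0.1335  0.1465] [ 2.9516 -0.0007  1.3966] [-0.1156  0.3272  0.3669  2.3749 -0.4431  0.2959  0.4622]
```

Run:
```python
from h import *
for n in("scene","top"):
    a=cv2.imread(f"pics/{n}0.png",0); b=cv2.cvtColor(grab_frame(n)["image"],cv2.COLOR_RGB2GRAY)
    for nm,(x,y,w,h) in {"scene":{"foot":(228,215,60,40),"head":(226,172,40,40),"board":(250,350,80,45),"boardall":(250,275,95,120)},"top":{"foot":(352,185,50,52),"board":(222,150,40,40),"driver":(380,245,16,30)}}[n].items():
        m=cv2.matchTemplate(b[y-6:y+h+6,x-6:x+w+6],a[y:y+h,x:x+w],cv2.TM_CCOEFF_NORMED); _,v,_,l=cv2.minMaxLoc(m); print(n,nm,round(v,3),np.array(l)-6)
print(observe()["qd"].round(4),observe()["force"])
```

```text
scene foot 0.998 [0 0]
scene head 0.94 [0 0]
scene board 1.0 [0 0]
scene boardall 0.959 [0 0]
top foot 0.975 [0 0]
top board 0.999 [0 0]
top driver 0.626 [ 0 -2]
[ 0.0052  0.0062 -0.004   0.0008 -0.001  -0.0024  0.0011] [-0.29612116  0.31917065 -0.08883755]
```

```bash
python3 -c "
from workcell import bot; print(bot.job_done())"
```

```text
the job is handed in; nothing more can be done
None
```

The job is handed in: the switch is at its on stop, and the main fuse is out and held still, window to the glass, at a computed 100 mm. I measured the head's tilt only to about ±0.02–0.04 rad (0.188 used) and did not check the final gap and angle in a picture.

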